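# Punch the strip, then hold the guard open

## Robot

A 6-joint arm with a two-finger parallel gripper is mounted at the origin on the work surface. World frame = base frame: x ahead of the robot, y to its left, z up, the work surface at z = 0. Lengths are in mm, angles in degrees, forces in N, time in s.
With the tool pointing down it reaches from about 350 to 850 mm from the base axis. Payload 8.1 kg.
Tool frame: the origin (TCP) lies at the centre of the arm's flange, where the gripper is bolted on; the fingertips stand 173 mm ahead of it and the grasp point (between the pads) lies 155 mm ahead of it; z points along the fingers, y is the line along which they close (so a half turn about z gives the same grasp; the last joint's range is limited). The gripper opens to 85 mm and grips with 20 to 120 N. Pads are 22 mm wide; open, the fingers measure 114 mm over their backs; the gripper's body (76 mm by 85 mm) begins 54 mm behind the grasp point. The pads swing forward as they close: fully open they stand 13 mm farther back than shut.
Start: joints at [61.685, 7.471, 85.268, -0, 87.261, -4.893], TCP at [238.485, 550.574, 404.692] pointing down, gripper open.
Joint ranges: [-169.43, 169.43], [-51.17, 129.36], [1.28, 143.12], [-76.62, 256.62], [0, 156.53], [-152.29, 152.29]. Speed limits (degrees/s): [136.94, 136.94, 159.86, 180, 180, 180].

## Interface

Orientations are given as [roll, pitch, yaw] about the fixed x, y, z axes, in that order (R = Rz(yaw) Ry(pitch) Rx(roll)).
In Python, from bench import * gives the robot as it stands.
- The arm moves only by the shell command python3 -m jog 'ROWS' [FORCE]. ROWS is text: rows parted by semicolons, each of 7 numbers parted by spaces: the shift along the tool's x, y, z scaled (see below), then the turn, a rotation vector about the tool's x, y, z scaled (see below), then the closure, from -1 (fully open) to 1 (shut). In form: tx ty tz wx wy wz hand; .... A call has 1 to 5 rows; each row shifts and turns the commanded pose from where the row before left it, along the tool's axes as they then stand; what a row does not reach is not made up. The controller multiplies each number of a shift by 0.1 m and each number of a turn by 60 degrees. A row lasts 1/8 s, in which the tool goes at most 62.5 mm and 10.7 degrees, less where a joint would pass 70% of its speed; a pose out of reach is approached as far as the arm can. A call with a number of a shift or a turn outside -1 to 1 is refused whole. A call with a gripper value outside its range is refused whole. The fingers move at their own pace and stop on an object; FORCE is the grip in N (left out, the last holds). Time passes only in rows, so rows that do not move let the fingers close. It gives the time, the measured TCP pose, the force, the opening and the grip force at its end, in the units of the state.
- sense(): the state, without advancing time (a new reading comes with each control period).
- snapshot(name): name is "scene" or "top" or "wrist"; returns a dict with "img" (480x640x3 uint8, red, green, blue), "fx", "fy", "cx", "cy" (pixels), "extrinsics" (4x4, takes a point from camera to world coordinates). Camera axes: x right, y down, z forward; pixel columns grow to the right and rows downward; lengths in mm; the calibration is good to about 2 mm. A picture is of the moment at which its call begins. There is no depth.
- hand_in(): hands the job in; it is judged then, once.
The state is a dict: "time": time; "joint_pos": joint angles; "qd": joint speeds; "joint_efforts": joint torques, N m; "tool_pos": TCP position; "tcp_rot": TCP orientation; "ft_force": force on the tool from outside, world axes, zero at the start; "wrist_torque": the same for the moment, N m; "finger_gap": finger opening in mm; "grip_force": force on a finger pad.
Only numpy, scipy, OpenCV 4.12 (cv2) and the standard library are available. Lean on these libraries where they do the work, as an engineer would, in place of code of your own. Each camera call takes 0.05 s, during which the arm holds its last target. There are 200 camera calls.

## Task

With the guard of the bench punch shut, work the sprung lever all the way down to its stop and let it come all the way back up. Then lift the guard to about 50 degrees from shut and keep holding it there, still, so that I can look at the hole: the job finishes while you are holding it, do not let go. Leave the other things on the bench where they are.

Things in the scene. Friction and masses are not known exactly. Their poses are not given: they have to be found in the camera images.
- press: Grey bench lever punch, fixed: base plate 340 x 220 x 20 mm, column and head 245 mm high at its back. Origin: centre of the base's underside, at bench height. x points from its front (towards the robot, where guard and lever reach) to its back, y to its left (the lever's side), z up. Place and yaw (within 0.3 rad of the robot's frame) vary. Offsets given elsewhere as press (x, y, z) in m are in this frame.
- guard (a joint): Angle of the steel guard, rad: 0 = shut (plate level, 110 mm above the bench), grows as the front edge is lifted, stop at 1.35; 50 degrees is 0.873. It has no stay: let go at any angle it falls shut. Mass about 0.35 kg, so about 1 to 3 N at the bar lifts it.
- guard_hinge (a point): Middle of the guard's hinge axis (level, parallel to the press's y), at press (0.030, -0.010, 0.110). The guard is a steel plate 150 x 150 x 4 mm reaching forward from it (to press -x when shut), with side cheeks hanging 45 mm below. Under it lies the infeed table, top at 52 mm, which begins 60 mm behind the shut guard's bar.
- guard_bar (a point): Centre of the guard's handle: black round bar 14 mm in diameter, parallel to the hinge, 200 mm from its axis, in the plate's plane; shut, it is at press (-0.170, -0.010, 0.110), with only the base (top at 20 mm) below. 50 mm lie between its centre and the plate's front edge. Arms 66 mm either side join it to the plate; 120 mm is free between them. It can turn in a pinch from above.
- lever (a joint): Angle of the sprung lever, rad: 0 = at rest, 35 degrees (0.61 rad) above level; grows as its grip is pushed forward (to -x of the press) and down; stop at 0.80, where it points 0.19 rad below level. A spring brings it back to 0 when let go. It takes about 2 N on the grip at the start, about 10 N at the stop.
- lever_pivot (a point): Point on the lever's pivot axis (level, parallel to the press's y) abreast of the middle of the grip; at press (0.090, 0.155, 0.190).
- lever_grip (a point): Centre of the lever's grip: black round bar, 24 mm in diameter, 110 mm long, parallel to the pivot axis and 220 mm from it; its outer (+y) end is free, the lever's 16 mm rod meets it 45 mm inwards of this point. At rest at press (-0.090, 0.155, 0.316), at the stop (-0.126, 0.155, 0.148). Press it down from above with shut fingers, or grip it.
- wrench: Bystander, loose: steel open-ended wrench lying flat, right of the press (its -y side). Origin: underside, about its middle.
- tape: Bystander, loose: grey roll of tape, 90 mm across, 25 mm high, lying in front of the press. Origin: centre of its underside.
- jar: Bystander, loose: glass jar with steel lid, 66 mm across, 85 mm high, right of the press (its -y side). Origin: centre of its underside.
- hammer: Bystander, loose: hammer lying left of the press (its +y side). Origin: underside, about its middle.
- can: Bystander, loose: spray can, 66 mm across, 190 mm high, towards an end of the bench. Origin: centre of its underside.
- mug: Bystander, loose: white mug, 84 mm across, 90 mm high, towards an end of the bench. Origin: centre of its underside.

How it is judged (in metres and radians):
On the way, in this order (a step that is already met when the one before it is completed fails the run):
1. the lever reaches its stop, the guard shut (value of joint lever above 0.73 rad and value of joint guard below 0.1 rad), for 0.1 s.
2. the lever is back up, the guard still shut (value of joint lever below 0.08 rad and value of joint guard below 0.1 rad), for 0.1 s.
3. the guard is held open by the fingers at about 50 degrees (value of joint guard between 0.75 and 0.995 rad and contact force between the fingers and guard above 0.5 N), for 0.5 s.
At the end, for the whole second after the job is handed in: The guard is open by 50 degrees within 7 (joint 0.75 to 0.995 rad), still (under 0.1 rad/s), carried by the fingers (over 0.5 N) and by no loose thing; the lever is back up (under 0.08 rad) and no bystander is more than 40 mm from where it stood (all of step 3 and velocity of joint guard between -0.1 and 0.1 rad/s and value of joint lever below 0.08 rad and distance of each of wrench, tape, jar, hammer, can, mug from where it was at the start of the episode below 0.04 m and contact force between each of wrench, tape, jar, hammer, can, mug and guard below 0.2 N); the arm keeps its last pose, push and grip.
It fails at once if the lever is worked while the guard is open (value of joint lever above 0.2 rad and value of joint guard above 0.15 rad).
It fails at once if a bystander is shifted by more than 40 mm (distance of any of wrench, tape, jar, hammer, can, mug from where it was at the start of the episode above 0.04 m).
It also fails if it takes over 56 s, if anything falls off the work surface, if the arm or the gripper's body presses on something with over 40 N, if the wrist force passes 120 N, or if a joint passes its speed limit or range.

## Working session

There is one attempt and no reset: what is moved stays moved. The work goes in short steps, Python scripts to look and compute and a shell command to move; the robot and the scene stay as the last step left them, time stands still between calls to the robot, and variables do not carry over. Pictures are saved under pics/ and viewed, at most 10 in all, crops included, and the job is handed in when it is done.

```bash
mkdir -p pics; python3 - <<'E'
from bench import *
import cv2,json,numpy as np
s=sense();print(s['time'],s['tool_pos'],s['tcp_rot'],s['finger_gap'])
for n in("scene","top"):
    d=snapshot(n);cv2.imwrite(f'pics/{n}0.png',d['img'][:,:,::-1])
    json.dump({k:np.asarray(d[k]).tolist() for k in("fx","fy","cx","cy","extrinsics")},open(n+'.json','w'));print(n,np.round(d['extrinsics'],2).tolist(),d['fx'])
E
```

```text
0.0 [238.36695893 550.36205811 403.63522212] [-1.79894767e+02 -9.01010369e-03  1.56579336e+02] 85.07374585365072
scene [[0.85, 0.45, -0.29, 974.19], [0.53, -0.71, 0.46, -629.52], [-0.0, -0.54, -0.84, 1415.85], [0.0, 0.0, 0.0, 1.0]] 495.6658639239799
top [[0.03, -0.99, 0.12, 429.45], [-1.0, -0.02, 0.03, -3.51], [-0.03, -0.12, -0.99, 1331.03], [0.0, 0.0, 0.0, 1.0]] 447.82177404997697
```

View pics/scene0.png

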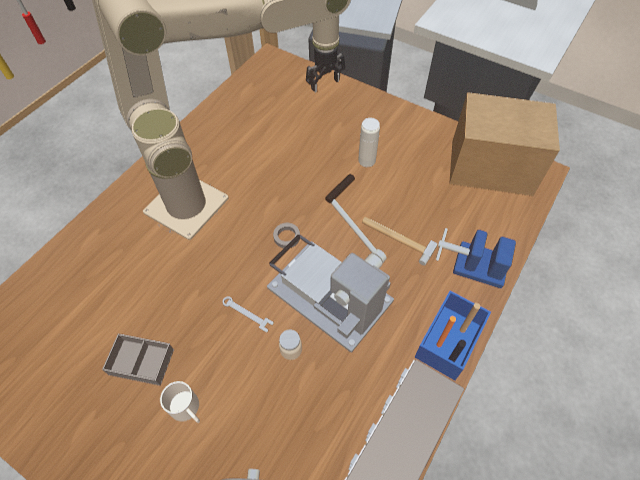

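View pics/top0.png

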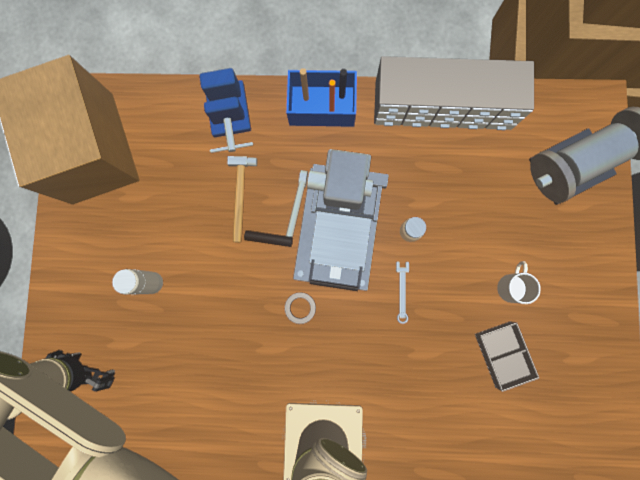

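The scene view shows the lever grip near (340,188), the guard bar near (284,250) and the press base corners. In the top view the grip is near (269,239) and the bar near (335,284). I'll enlarge both.

```bash
python3 - <<'E'
import cv2
a=cv2.imread('pics/top0.png')[220:300,235:395];b=cv2.imread('pics/scene0.png')[165:285,255:415]
cv2.imwrite('pics/top_c.png',cv2.resize(a,None,fx=5,fy=5,interpolation=cv2.INTER_CUBIC))
cv2.imwrite('pics/sc_c.png',cv2.resize(b,None,fx=5,fy=5,interpolation=cv2.INTER_CUBIC))
E
```

```text
(no output)
```

View pics/top_c.png

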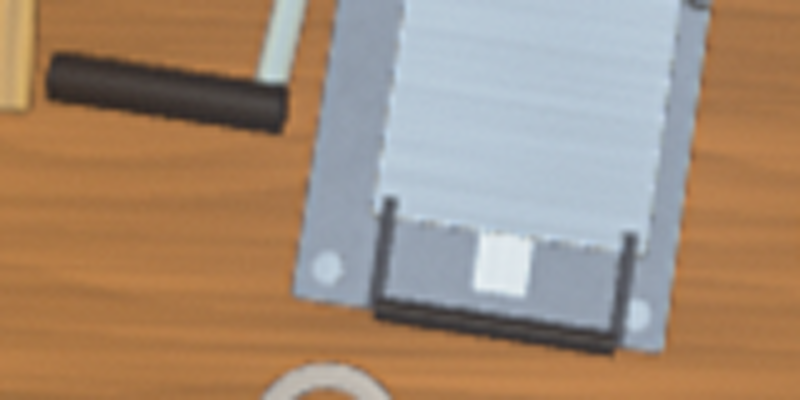

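View pics/sc_c.png

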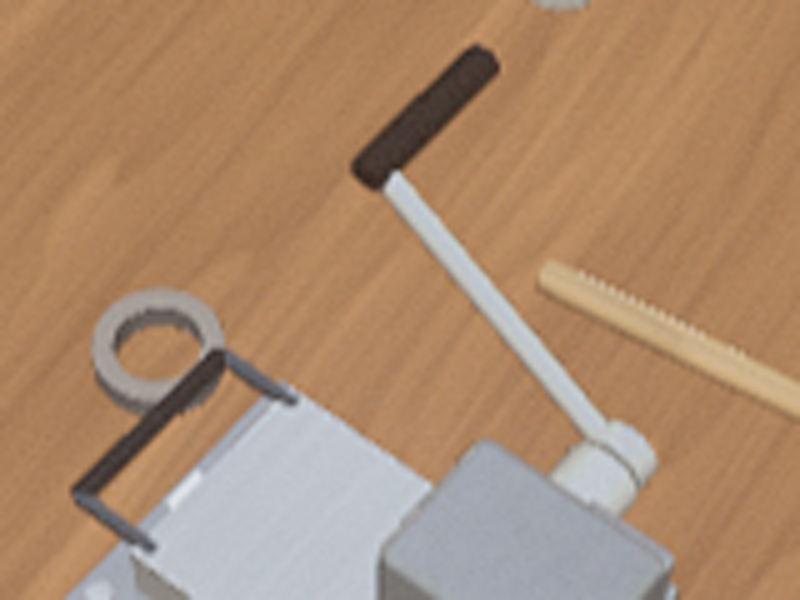

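Top crop: grip ends at (50,76) and (286,109), bar ends at (377,309) and (614,345). Scene crop: grip ends at (485,57) and (367,172), bar ends at (222,358) and (80,492). Next I triangulate these and fit the press pose.

```bash
cat > h.py <<'E'
import json,numpy as np
from scipy.optimize import least_squares
from scipy.spatial.transform import Rotation as R
def cam(n):
    d=json.load(open(n+'.json'));return d,np.linalg.inv(np.array(d['extrinsics']))
C={n:cam(n) for n in('top','scene')}
def proj(n,p):
    d,T=C[n];q=T[:3,:3]@p+T[:3,3];return np.array([d['fx']*q[0]/q[2]+d['cx'],d['fy']*q[1]/q[2]+d['cy']])
def w(P,o,y):
    c,s=np.cos(y),np.sin(y);return np.array([o[0]+c*P[0]-s*P[1],o[1]+s*P[0]+c*P[1],P[2]])
E
python3 - <<'E'
from h import *
t=lambda a:np.array([235,220])+(np.array(a)+.5)/5-.5
s=lambda a:np.array([255,165])+(np.array(a)+.5)/5-.5
pts={'gripOut':((50,76),(485,57),(-90,210,316)),'gripIn':((286,109),(367,172),(-90,100,316)),
'barL':((377,309),(222,358),(-170,56,110)),'barR':((614,345),(80,492),(-170,-76,110))}
obs=[]
for k,(a,b,P) in pts.items():
    f=lambda p:np.r_[proj('top',p)-t(a),proj('scene',p)-s(b)]
    r=least_squares(f,[600,0,100]);print(k,np.round(r.x,1),np.round(r.fun,2))
    obs.append((t(a),s(b),np.array(P,float)))
f=lambda v:np.concatenate([np.r_[proj('top',w(P,v,v[2]))-a,proj('scene',w(P,v,v[2]))-b] for a,b,P in obs])
r=least_squares(f,[650,0,0]);v=r.x;print(v,np.degrees(v[2]),np.round(r.fun,1))
json.dump(v.tolist(),open('press.json','w'))
for P in[(-90,155,316),(-126,155,148),(90,155,190),(-170,-10,110),(30,-10,110)]:print(P,np.round(w(P,v,v[2]),1))
E
```

```text
gripOut [551.6 190.4 315.4] [ 0.05  0.06  0.09 -0.03]
gripIn [538.9  81.3 319.2] [-0.07 -0.09 -0.14  0.03]
barL [453.9  46.1 105.9] [-0.18 -0.22 -0.33  0.05]
barR [437.6 -82.9 112. ] [-0.08 -0.1  -0.15  0.02]
[ 6.15856683e+02 -2.88168571e+01 -1.20626943e-01] -6.911414706433445 [-0.  -0.1  0.2 -0.1  0.   0.2 -0.3  0.7 -0.7 -0.2 -0.2 -0.9  0.2 -0.2
 -0.2  0.6]
(-90, 155, 316) [545.2 135.9 316. ]
(-126, 155, 148) [509.4 140.2 148. ]
(90, 155, 190) [723.9 114.2 190. ]
(-170, -10, 110) [445.9 -18.3 110. ]
(30, -10, 110) [644.4 -42.4 110. ]
```

The triangulated points agree with the stated geometry: the press is at (616,-29) with yaw -6.9°. Next I turn the tool so the fingers close along press x, lift, shut the fingers and move above the grip.

```bash
python3 -m jog '0 0 -0.2 0 0 0.175 1;0 0 -0.2 0 0 0.175 1;0 0 -0.2 0 0 0.175 1;0 0 -0.2 0 0 0.175 1;0 0 -0.2 0 0 0.175 1' 40
python3 -m jog '0 0 -0.2 0 0 0.175 1;0 0 -0.2 0 0 0.175 1;0 0 0 0 0 0 1'
python3 -m jog '-0.37 0.35 0 0 0 0 1;-0.37 0.35 0 0 0 0 1;-0.37 0.35 0 0 0 0 1;-0.37 0.35 0 0 0 0 1;-0.37 0.35 0 0 0 0 1'
python3 -m jog '-0.37 0.35 0 0 0 0 1;-0.37 0.35 0 0 0 0 1;-0.37 0.35 0 0 0 0 1;-0.37 0.35 0 0 0 0 1;0 0 0 0 0 0 1'
```

```text
time: 0.72
tool_pos: [238.5, 550.5, 504.7]
tcp_rot: [-180.0, 0.0, 103.7]
ft_force: [-0.5, 0.6, -0.2]
finger_gap: -0.2
grip_force: 0.0
time: 1.1
tool_pos: [238.5, 550.7, 546.2]
tcp_rot: [179.9, -0.1, 83.1]
ft_force: [0.2, 0.5, -0.5]
finger_gap: 0.1
grip_force: 0.0
time: 1.72
tool_pos: [390.6, 344.4, 543.0]
tcp_rot: [-179.9, 0.1, 83.4]
ft_force: [0.0, 1.0, 0.1]
finger_gap: 0.2
grip_force: 0.0
time: 2.35
tool_pos: [512.6, 179.2, 542.4]
tcp_rot: [-179.9, 0.1, 83.1]
ft_force: [0.5, 0.4, -0.0]
finger_gap: -0.2
grip_force: 0.0
```

```bash
python3 -m jog '-0.39 0.375 0 0 0 0 1;0 0 0.18 0 0 0 1;0 0 0.18 0 0 0 1;0 0 0 0 0 0 1'
python3 -m jog '0 -0.06 0.12 0 0 0 1;0 -0.06 0.12 0 0 0 1;0 -0.06 0.12 0 0 0 1;0 0 0 0 0 0 1'
```

```text
time: 2.85
tool_pos: [542.6, 139.9, 505.6]
tcp_rot: [-179.7, 0.1, 83.2]
ft_force: [0.5, 0.3, 0.2]
finger_gap: -0.1
grip_force: 0.0
time: 3.35
tool_pos: [524.1, 142.1, 472.8]
tcp_rot: [-179.9, -0.0, 83.2]
ft_force: [-6.3, 2.6, 7.2]
finger_gap: 0.1
grip_force: 3.5
```

```bash
python3 - <<'E'
from bench import *
import cv2,numpy as np
s=sense();print(s['time'],s['tool_pos'],s['ft_force'])
a=snapshot('scene')['img'][105:285,255:415,::-1];b=snapshot('top')['img'][140:320,235:395,::-1]
cv2.imwrite('pics/c1.png',cv2.resize(np.hstack([a,b]),None,fx=2.5,fy=2.5,interpolation=cv2.INTER_CUBIC))
E
```

```text
3.35 [524.11374618 142.1250773  472.82651223] [-6.27489053  2.5856695   7.24429639]
```

View pics/c1.png

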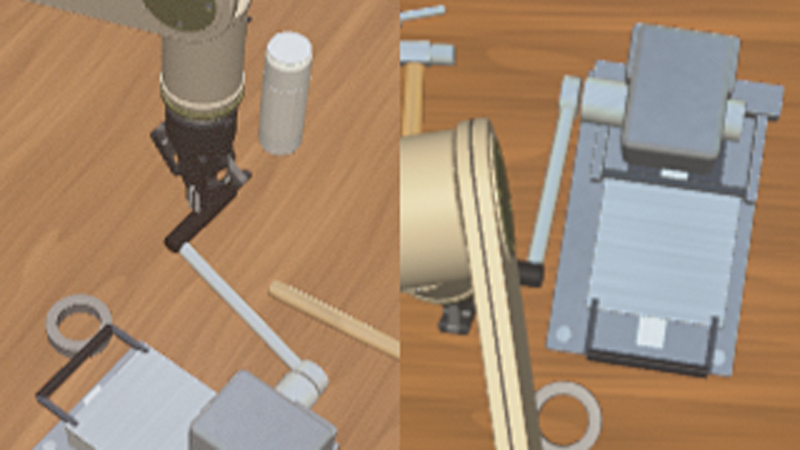

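The shut fingers sit on the grip near its middle (left half, about (190,215)). They are slightly too far forward, so I bias back a few mm and follow the arc.

```bash
python3 -m jog '0 -0.02 0.16 0 0 0 1;0 -0.03 0.16 0 0 0 1;0 -0.04 0.16 0 0 0 1;0 -0.02 0.16 0 0 0 1'
python3 -m jog '0 -0.01 0.16 0 0 0 1;0 -0.01 0.16 0 0 0 1;0 0 0.11 0 0 0 1;0 0.01 0.11 0 0 0 1'
```

```text
time: 3.95
tool_pos: [513.9, 143.2, 409.6]
tcp_rot: [179.9, -0.1, 83.2]
ft_force: [-3.4, 0.4, 7.1]
finger_gap: -0.1
grip_force: 3.7
time: 4.45
tool_pos: [513.1, 143.3, 355.6]
tcp_rot: [180.0, -0.1, 83.2]
ft_force: [-5.6, 0.8, 8.6]
finger_gap: -0.3
grip_force: 4.2
```

```bash
python3 -m jog '0 0.02 0.1 0 0 0 1;0 0.03 0.1 0 0 0 1;0 0 0.06 0 0 0 1;0 0 0 0 0 0 1;0 0 0 0 0 0 1'
python3 - <<'E'
from bench import *
import cv2,numpy as np
a=snapshot('scene')['img'][125:305,245:405,::-1]
cv2.imwrite('pics/c2.png',cv2.resize(a,None,fx=3.2,fy=3.2,interpolation=cv2.INTER_CUBIC))
E
```

```text
time: 5.08
tool_pos: [518.8, 142.7, 332.4]
tcp_rot: [179.8, -0.1, 83.2]
ft_force: [-7.3, -0.9, 20.9]
finger_gap: 0.2
grip_force: 9.5
```

View pics/c2.png

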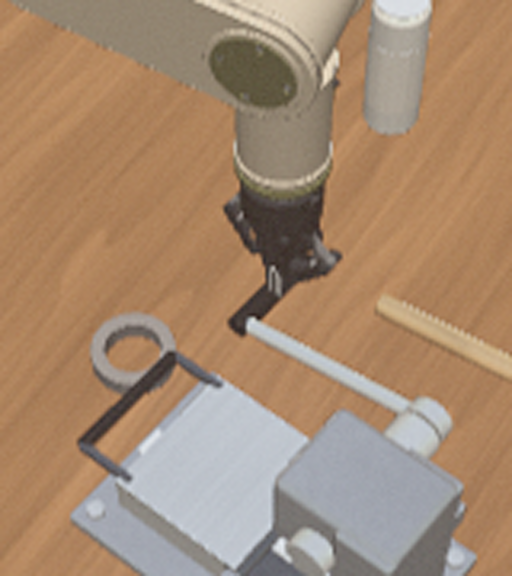

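The force jumped to 21 N at TCP z 332, so the lever is at its stop (the grip now sits low, about (255,305)). I hold briefly, then raise straight up.

```bash
python3 -m jog '0 0 -0.16 0 0 0 1;0 -0.02 -0.2 0 0 0 1;0 -0.02 -0.25 0 0 0 1;0 0 -0.25 0 0 0 1;0 0 -0.25 0 0 0 1'
python3 -m jog '0 0.05 -0.25 0 0 0 1;0 0.05 -0.25 0 0 0 1;0 0.05 -0.25 0 0 0 1;0 0 -0.3 0 0 0 1;0 0 0 0 0 0 1'
python3 - <<'E'
from bench import *
from h import *
import cv2
v=json.load(open('press.json'))
s=sense();p=s['tool_pos'];b=w((-170,-10,110),v,v[2]);d=b-p;y=v[2];print(p,s['ft_force'],'shift tx ty',np.sin(-y)*d[0]+np.cos(y)*d[1],np.cos(y)*d[0]+np.sin(y)*d[1],'z',265-p[2])
E
```

```text
time: 5.75
tool_pos: [514.7, 142.9, 442.2]
tcp_rot: [179.7, -0.1, 83.1]
ft_force: [2.5, 0.2, 2.9]
finger_gap: 0.1
grip_force: 1.5
time: 6.38
tool_pos: [529.3, 141.1, 548.0]
tcp_rot: [179.7, -0.1, 83.1]
ft_force: [-0.4, 0.1, -0.3]
finger_gap: -0.2
grip_force: 0.0
[529.31675663 141.06108102 547.96970336] [-0.41595431  0.09806902 -0.29496302] shift tx ty -168.2297521552625 -63.6467293290692 z -282.96970335868855
```

```bash
python3 -m jog '-0.42 -0.16 0 0 0 0 0;-0.42 -0.16 0 0 0 0 0;-0.42 -0.16 0 0 0 0 0;-0.42 -0.16 0 0 0 0 0;0 0 0 0 0 0 0'
python3 -m jog '0 0 0.5 0 0 0 0;0 0 0.5 0 0 0 0;0 0 0.5 0 0 0 0;0 0 0.5 0 0 0 0;0 0 0.3 0 0 0 0'
python3 -m jog '0 0 0 0 0 0 0;0 0 0 0 0 0 0'
python3 - <<'E'
from bench import *
from h import *
import cv2
v=json.load(open('press.json'))
s=sense();p=s['tool_pos'];b=w((-170,-10,110),v,v[2]);d=b-p;y=v[2];print(p,'shift tx ty',np.sin(-y)*d[0]+np.cos(y)*d[1],np.cos(y)*d[0]+np.sin(y)*d[1],'z',265-p[2])
a=snapshot('scene')['img'][130:310,230:430,::-1];c=snapshot('wrist')['img'][:,:,::-1]
cv2.imwrite('pics/c3.png',np.hstack([cv2.resize(a,(400,360),interpolation=cv2.INTER_CUBIC),cv2.resize(c,(400,300))[:,:] if 0 else cv2.resize(c,(400,360))]))
E
```

```text
time: 7.0
tool_pos: [444.7, -20.1, 543.9]
tcp_rot: [180.0, 0.0, 82.9]
ft_force: [0.6, 0.4, -0.0]
finger_gap: 42.9
grip_force: 0.0
time: 7.62
tool_pos: [444.6, -17.3, 310.8]
tcp_rot: [-179.8, -0.0, 83.1]
ft_force: [-0.2, -0.1, 0.6]
finger_gap: 42.5
grip_force: 0.0
time: 7.88
tool_pos: [446.3, -18.1, 315.8]
tcp_rot: [179.9, -0.0, 83.1]
ft_force: [-0.9, 0.0, -0.1]
finger_gap: 42.7
grip_force: 0.0
[446.33510585 -18.08606068 315.81444009] shift tx ty -0.25350574476045495 -0.41898447300740593 z -50.81444009237538
```

View pics/c3.png

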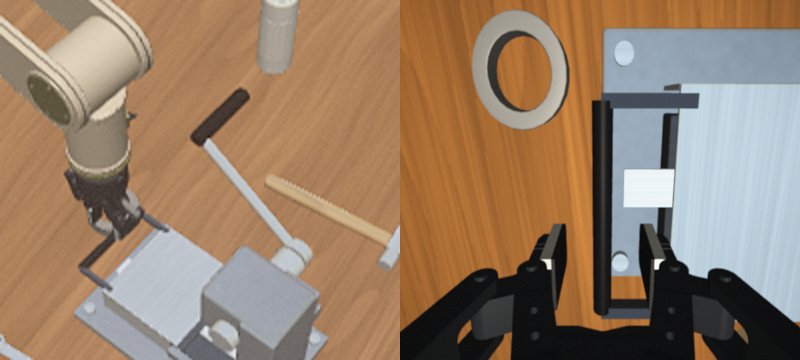

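The lever is back at rest. In the wrist view the bar (column 602) lies midway between the finger pads (555 and 650). Now descend, close and lift along the 200 mm arc.

```bash
python3 -m jog '0 0 0.25 0 0 0 0;0 0 0.26 0 0 0 0;0 0 0 0 0 0 1;0 0 0 0 0 0 1;0 0 0 0 0 0 1' 40
python3 -m jog '0 0 0 0 0 0 1;0 0 0 0 0 0 1;0 0.01 -0.14 0 0 0 1;0 0.02 -0.15 0 0 0 1;0 0.02 -0.15 0 0 0 1'
```

```text
time: 8.6
tool_pos: [446.5, -18.6, 265.1]
tcp_rot: [179.9, -0.0, 83.1]
ft_force: [0.2, -0.4, -1.3]
finger_gap: 12.8
grip_force: 39.0
time: 9.22
tool_pos: [451.1, -19.2, 308.7]
tcp_rot: [180.0, -0.0, 83.1]
ft_force: [7.4, -0.0, -5.1]
finger_gap: 12.4
grip_force: 38.8
```

```bash
python3 -m jog '0 0.04 -0.14 0 0 0 1;0 0.05 -0.14 0 0 0 1;0 0.05 -0.14 0 0 0 1;0 0 0 0 0 0 1'
python3 -m jog '0 0.07 -0.13 0 0 0 1;0 0.08 -0.12 0 0 0 1;0 0.08 -0.12 0 0 0 1;0 0 0 0 0 0 1'
```

```text
time: 9.72
tool_pos: [465.0, -20.9, 351.1]
tcp_rot: [-180.0, 0.0, 83.1]
ft_force: [-6.8, 0.5, -0.4]
finger_gap: 12.7
grip_force: 39.3
time: 10.22
tool_pos: [487.0, -23.6, 388.8]
tcp_rot: [-179.8, 0.0, 83.1]
ft_force: [-19.9, 1.7, 12.6]
finger_gap: 12.8
grip_force: 39.8
```

A radial push of about 23 N shows my arc is 2 to 3 mm inside the true one, so I ease outward during the last part.

```bash
python3 -m jog '0 0.06 -0.11 0 0 0 1;0 0.09 -0.11 0 0 0 1;0 0.1 -0.1 0 0 0 1;0 0 0 0 0 0 1;0 0 0 0 0 0 1'
python3 - <<'E'
from bench import *
from h import *
import cv2
v=json.load(open('press.json'))
s=sense();p=s['tool_pos'];h=w((30,-10,110),v,v[2]);d=p-h;print(p,s['ft_force'],'angle',np.degrees(np.arctan2(p[2]-155-110,np.hypot(*d[:2]))),'r',np.hypot(p[2]-265,np.hypot(*d[:2])))
a=snapshot('scene')['img'][100:310,210:430,::-1];c=snapshot('top')['img'][140:350,220:440,::-1]
cv2.imwrite('pics/c4.png',cv2.resize(np.hstack([a,c]),None,fx=1.8,fy=1.8,interpolation=cv2.INTER_CUBIC))
E
```

```text
time: 10.85
tool_pos: [512.1, -26.7, 418.7]
tcp_rot: [-180.0, 0.0, 83.1]
ft_force: [-4.4, -0.3, 2.9]
finger_gap: 12.1
grip_force: 40.7
[512.14119771 -26.67140447 418.72865267] [-4.42223847 -0.3171719   2.87938797] angle 49.087966715435144 r 203.42121135100479
```

View pics/c4.png

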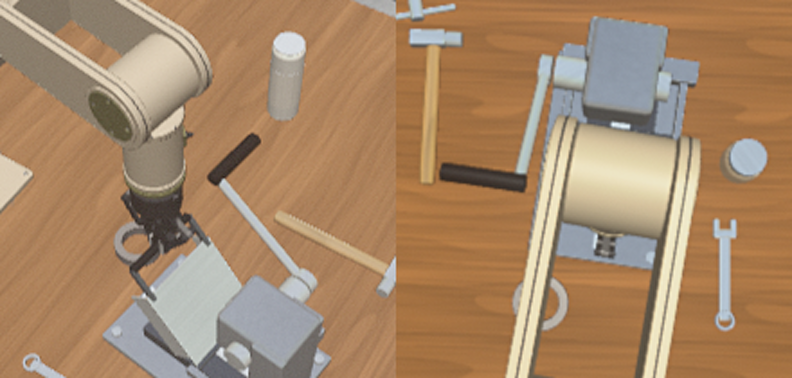

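The guard is held by its bar at about 49°. The lever is up (grip near (235,157) in the left half) and the bystanders are in place. I'll hold a moment, then hand in.

```bash
python3 -m jog '0 0 0 0 0 0 1;0 0 0 0 0 0 1;0 0 0 0 0 0 1;0 0 0 0 0 0 1;0 0 0 0 0 0 1'
python3 -m jog '0 0 0 0 0 0 1;0 0 0 0 0 0 1'
python3 -c "
from bench import *
print(hand_in())"
```

```text
time: 11.58
tool_pos: [512.0, -26.6, 418.6]
tcp_rot: [-180.0, 0.0, 83.1]
ft_force: [-5.6, 1.2, 2.5]
finger_gap: 12.2
grip_force: 40.7
time: 11.82
tool_pos: [512.0, -26.6, 418.5]
tcp_rot: [-180.0, 0.0, 83.1]
ft_force: [-4.3, 0.1, 2.6]
finger_gap: 12.5
grip_force: 40.7
the job is handed in; nothing more can be done
None
```

I worked the lever down to its stop and let it spring back up with the guard shut, then handed the job in at 11.8 s with the gripper holding the guard still at about 49°; the bystanders in view had not moved, though `hand_in()` returned no verdict.

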